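# Latch the photometer's sprung cell carriage and start the reading

## Robot

A 6-joint arm with a two-finger parallel gripper is mounted at the origin on the work surface. World frame = base frame: x ahead of the robot, y to its left, z up, the work surface at z = 0. Lengths are in m, angles in degrees, forces in N, time in s.
With the tool pointing down it reaches from about 0.3 to 0.75 m from the base axis. Payload 8.5 kg.
Tool frame: the origin (TCP) lies midway between the tips of the shut fingers; the grasp point (between the pads) lies 19 mm behind it; z points along the fingers, y is the direction in which the jaws open and shut (so a half turn about z gives the same grasp; the last joint's range is limited). The gripper opens to 85 mm and grips with 20 to 120 N. Pads are 22 mm wide; open, the fingers measure 114 mm over their backs; the gripper's body (76 mm by 85 mm) begins 54 mm behind the grasp point. The pads swing forward as they close: fully open they stand 13 mm farther back than shut.
Start: joints at [-78.512, 21.807, 74.336, -0, 83.858, -12.336], TCP at [0.222, -0.503, 0.197] pointing down, gripper open.
Joint ranges: [-178.18, 178.18], [-50.72, 133.34], [12.68, 142.11], [-81.47, 261.47], [9.98, 163.14], [-165.26, 165.26]. Speed limits (degrees/s): [136.94, 136.94, 180, 180, 180, 180].

## Interface

Orientations are given as a 3x3 rotation matrix whose columns are the frame's x, y, z axes.
In Python, from rig import env, viewer, ticket gives the robot as it stands. The module is installed in compiled form; this text tells all that it offers.
- The arm moves only by the shell command python3 -m pendant 'ROWS' [FORCE]. ROWS is JSON, a list of rows, each a list of 3 entries, a list of its own where there are three numbers: the shift along the world's x, y, z in mm, then the turn about the world's z in rad, then the opening, from -1 (shut) to 1 (fully open). A call has 1 to 12 rows; each row shifts and turns the pose as measured when the row begins; what a row does not reach is not made up. A row lasts 1/8 s, in which the tool goes at most 62.5 mm and 10.7 degrees, less where a joint would pass 70% of its speed; a pose out of reach is approached as far as the arm can. A call with a gripper value outside its range is refused whole. The fingers move at their own pace and stop on an object; FORCE is the grip in N (left out, the last holds). Time passes only in rows, so rows that do not move let the fingers close. It gives the time, the measured TCP pose, the force and the opening at its end, in the units of the state.
- env.observe(): the state, without advancing time (a new reading comes with each control period).
- viewer.get_image(name): name is "scene" or "top"; returns (picture, depth): 480x640x3 uint8, red, green, blue; 480x640 float32, m along the optical axis (not along the pixel's ray), 0 where there is no reading.
- viewer.camera_params(name): a dict with "fx", "fy", "cx", "cy" (pixels), "D" ([k1, k2, p1, p2, k3] as OpenCV has them; the pictures are not rectified), "rvec" (rotation vector, rad) and "tvec" (3), from world to camera coordinates, as OpenCV has them. Camera axes: x right, y down, z forward; pixel columns grow to the right and rows downward; lengths in m; the calibration is good to about 2 mm. A picture is of the moment at which its call begins. camera_params takes no time and is no camera call.
- ticket.close_job(): hands the job in, once; it reports no verdict.
The state is a dict: "time_s": time; "q": joint angles; "qvel": joint speeds; "joint_efforts": joint torques, N m; "position": TCP position; "tool_rot": TCP orientation; "ft_force": force on the tool from outside, world axes, zero at the start; "wrist_torque": the same for the moment, N m; "grip_width": finger opening in m.
Only numpy, scipy, OpenCV 4.12 (cv2) and the standard library are available. Lean on these libraries where they do the work, as an engineer would, in place of code of your own. Each camera call takes 0.05 s, during which the arm holds its last target. There are 200 camera calls.

## Task

Bring the capped vial that stands in the photometer's sprung carriage to the measuring position: with the fingertips push the carriage's upright thumb plate in past its catch, towards the stop, then back away so that the spring returns the carriage on to the catch and it stays latched there. Then press the round start key on the deck and let it come up again. Nothing is to be picked up: the vial stays standing in its pocket, and the things around the instrument stay where they are.

Things in the scene. Friction and masses are not known exactly. Their poses are not given: they have to be found in the camera images.
- photometer: White bench photometer, fixed; 245 deep (its x), 200 wide. Low front deck from x = -125 to 0, top 30 mm above the bench; hood from x = 0 to 120, 104 tall, with a black mouth 60 wide in its front face. Origin on the bench, on the centreline, under the hood's front face. +x points from the deck into the hood, +y to the left of one facing the hood, z up. Stands turned about a quarter turn: +x near world +y.
- carriage (a joint): Travel (m) of the sprung carriage along photometer +x into the hood: 0 out (start), 0.045 latched on its catch, 0.060 at the stop pin. Spring pushes it out: 2 N at 0, 6 N at 0.045, 7.5 N at 0.060, plus 35 N per m/s of damping. A pawl left of the track drops in at 0.048: let go beyond that it returns (about 0.15 m/s) and rests at 0.045; let go before, it returns to 0.
- thumb_plate (a point): Point on the front face (away from the hood) of the carriage's black upright thumb plate, on its middle line, 62 mm above the bench; moves with the carriage. Plate 42 wide (y), 6 thick, from 30 to 78 mm above the bench. Carriage out: face 115 mm in front of the hood, 10 mm behind the deck's front edge. Push it along photometer +x. Axes as the photometer's.
- pocket (a point): Centre of the floor of the carriage's round pocket (28 mm wide, 11 mm deep), 97 mm behind the thumb plate's front face, 33 mm above the bench; moves with the carriage. Axes as the photometer's.
- vial: The sample: clear glass vial 24 mm across with a black ribbed cap 25 mm across, 52 mm tall in all, 20 to 45 g, loose in the pocket. Origin at the centre of its underside; z along its axis.
- start_key (a joint): Depth (m) to which the start key is pressed: 0 = up, 0.005 = fully down. Sprung straight down into the deck: 1.2 N starts it, 4 N holds it fully down; it comes up when let go.
- start_key_top (a point): Centre of the top of the start key: round black cap 22 mm across, its top 51 mm above the bench, 9 mm proud of a steel collar 38 mm across. On the deck's right part, 70 mm in front of the hood, 66 mm to the right (photometer -y) of the centreline. Axes as the photometer's.
- spare_vial: A second vial of the same make, standing on the bench to the right of the deck; bystander. Origin at the centre of its underside.
- reagent_bottle: White round bottle with a blue cap, 54 across, 96 tall, standing behind the hood or to its right; bystander. Origin at the centre of its underside.
- white_jar: Squat white jar, 64 across, 61 tall, in the other of those two places; bystander. Origin at the centre of its underside.
- tape_roll: Roll of packing tape, 92 across, 48 tall, lying flat on the bench off the deck's front right corner; bystander. Origin at the centre of its underside.
Not all that is in view belongs to the job. Leave any brown or pink look-alike of the vial alone.

How it is judged (in metres and radians):
On the way, in this order (a step that is already met when the one before it is completed fails the run):
1. the carriage is latched on its catch with the robot off the instrument (value of joint carriage between 0.0435 and 0.0465 m and contact force between each of the fingers, the arm and photometer below 0.3 N), for 0.3 s.
2. the start key is pressed (value of joint start_key above 0.0035 m), for 0.05 s.
At the end, for the whole second after the job is handed in: The carriage rests on its catch, at 43.5 to 46.5 mm of travel, the start key is up again (within 1 mm), the vial stands upright in its pocket (within 5 mm of its centre, less than 4 mm off its floor), and the four bystanders stand upright within 30 mm of where they were (value of joint carriage between 0.0435 and 0.0465 m and velocity of joint carriage below 0.005 m/s and value of joint start_key below 0.001 m and horizontal distance between vial and pocket below 0.005 m and z of vial in the frame of pocket below 0.004 m and angle between each of vial, spare_vial, reagent_bottle, white_jar, tape_roll's own z axis and vertical below 0.2 rad and distance of each of spare_vial, reagent_bottle, white_jar, tape_roll from where it was at the start of the episode below 0.03 m); the robot touches nothing.
It fails at once if the vial is lifted, or tipped in its pocket (z of vial in the frame of pocket above 0.008 m or angle between vial's own z axis and vertical above 0.4 rad).
It fails at once if the start key is pressed before the carriage is at the measuring position (value of joint start_key above 0.0035 m and value of joint carriage below 0.0435 m).
It fails at once if a bystander is lifted, knocked over or shifted by more than 30 mm (distance of any of spare_vial, reagent_bottle, white_jar, tape_roll from where it was at the start of the episode above 0.03 m or angle between any of spare_vial, reagent_bottle, white_jar, tape_roll's own z axis and vertical above 0.4 rad).
It also fails if it takes over 35 s, if anything falls off the work surface, if the arm or the gripper's body presses on something with over 40 N, if the wrist force passes 120 N, or if a joint passes its speed limit or range.

## Working session

There is one attempt and no reset: what is moved stays moved. The work goes in short steps, Python scripts to look and compute and a shell command to move; the robot and the scene stay as the last step left them, time stands still between calls to the robot, and variables do not carry over. Pictures are saved under pics/ and viewed, about 8 in all and at most 12, crops included, and the job is handed in when it is done.

```bash
mkdir -p pics; cat > h.py <<'E'
import numpy as np,cv2
from rig import env,viewer,ticket
def grab(n,f):
    im,d=viewer.get_image(n); cv2.imwrite(f'pics/{f}.png',im[:,:,::-1]); np.save(f'pics/{f}.npy',d); return im,d
def cam(n):
    p=viewer.camera_params(n); K=np.array([[p['fx'],0,p['cx']],[0,p['fy'],p['cy']],[0,0,1.]])
    return K,np.array(p['D'],float),np.array(p['rvec'],float).reshape(3),np.array(p['tvec'],float).reshape(3)
def ray(n,uv):
    K,D,r,t=cam(n); R=cv2.Rodrigues(r)[0]
    a=cv2.undistortPoints(np.array([[uv]],float),K,D)[0,0]
    return -R.T@t, R.T@np.array([a[0],a[1],1])
def atz(n,uv,z):
    c,d=ray(n,uv); return c+d*(z-c[2])/d[2]
def atdepth(n,uv,dep):
    c,d=ray(n,uv); return c+d*dep
def proj(n,P):
    K,D,r,t=cam(n); return cv2.projectPoints(np.array(P,float).reshape(-1,3),r,t,K,D)[0][:,0]
E
python3 - <<'E'
from h import *
grab('scene','s0');grab('top','t0')
s=env.observe();print(s['time_s'],s['position'],s['tool_rot'],s['ft_force'],s['grip_width'])
for n in('scene','top'):print(n,ray(n,(320,240)))
E
```

```text
0.1 [ 0.22208589 -0.50283487  0.19637321] [[ 9.14797104e-01  4.03913596e-01 -2.57216846e-04]
 [ 4.03913570e-01 -9.14796210e-01  1.31231883e-03]
 [ 2.94762420e-04 -1.30439884e-03 -9.99999106e-01]] [ 0.0047941   0.22274768 -0.09130699] 0.08572766337237903
scene (array([0.95004707, 0.39244518, 0.75864919]), array([-0.43823244, -0.41446469, -0.79787761]))
top (array([0.47673539, 0.06933323, 0.83987255]), array([ 0.10655944, -0.0216383 , -0.99408196]))
```

View pics/s0.png

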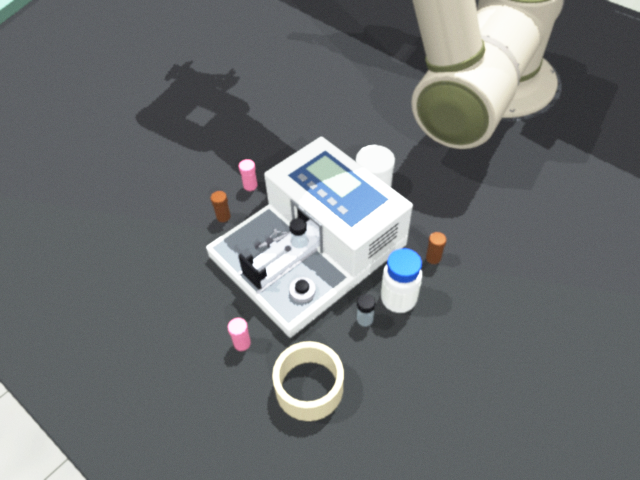

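View pics/t0.png

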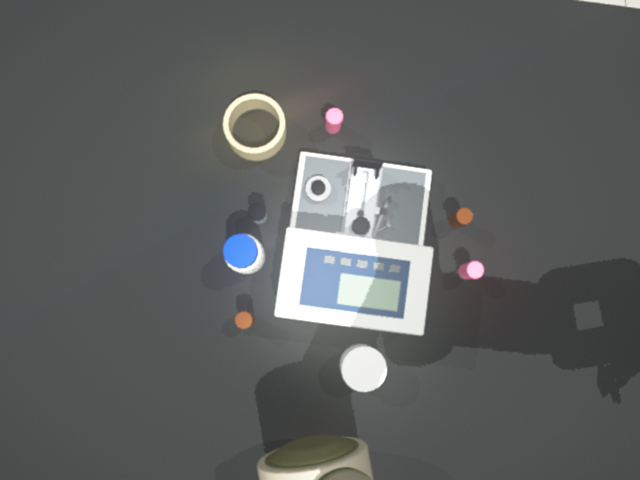

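Top view: deck at about (362,200), thumb plate at (368,165), start key at (318,187), sample vial cap at (361,225), tape roll at (254,127), spare vial at (258,212), blue-capped bottle at (243,252), jar at (363,368). The pink and brown ones are decoys.

```bash
python3 - <<'E'
from h import *
im=cv2.imread('pics/t0.png')[140:340,265:445]
cv2.imwrite('pics/tc.png',cv2.resize(im,(720,800),interpolation=cv2.INTER_CUBIC)[:600])
im=cv2.imread('pics/s0.png')[190:335,200:360]
cv2.imwrite('pics/sc.png',cv2.resize(im,(640,580),interpolation=cv2.INTER_CUBIC))
for uv,z in [((300,153),.03),((431,169),.03),((318,187),.051),((368,162),.078),((361,225),.085),((254,127),.04),((258,212),.05),((334,117),.05)]: print(uv,atz('top',uv,z).round(4))
for uv,z in [((302,287),.051),((298,226),.085)]: print(uv,atz('scene',uv,z).round(4))
E
```

```text
(300, 153) [0.6936 0.085  0.03  ]
(431, 169) [ 0.6759 -0.113   0.03  ]
(318, 187) [0.6383 0.057  0.051 ]
(368, 162) [ 0.6709 -0.0121  0.078 ]
(361, 225) [ 0.58  -0.003  0.085]
(254, 127) [0.7289 0.1545 0.04  ]
(258, 212) [0.5994 0.1423 0.05  ]
(334, 117) [0.7447 0.0361 0.05  ]
(302, 287) [0.6411 0.0612 0.051 ]
(298, 226) [0.5818 0.0009 0.085 ]
```

View pics/tc.png

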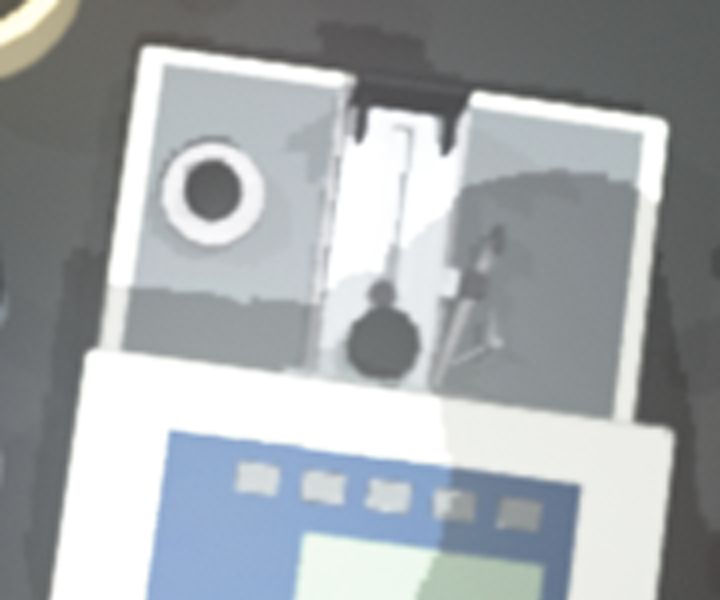

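View pics/sc.png

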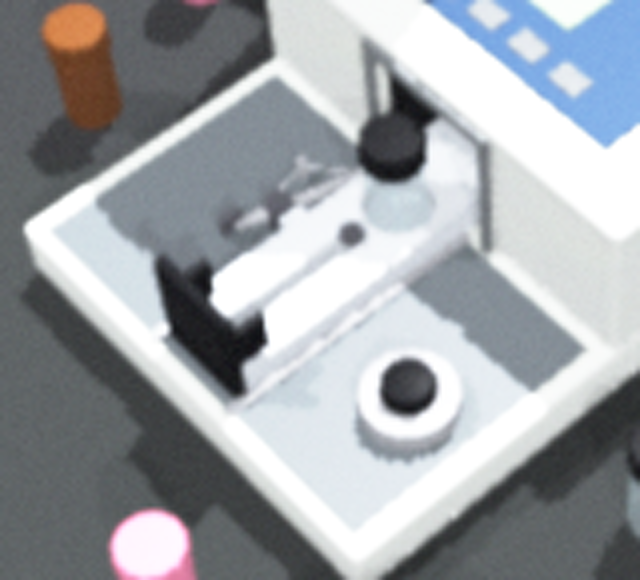

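```bash
python3 - <<'E'
from h import *
for n in('scene','top'):
    print(n,cam(n)[1:]); print(proj(n,[[0,0,0],[.1,0,0],[0,.1,0],[.222,-.503,.197],[.222,-.503,0]]).round(0).tolist())
for n,f,uv in [('scene','s0',(302,287)),('top','t0',(318,187)),('top','t0',(150,400)),('scene','s0',(450,400)),('scene','s0',(450,110)),('scene','s0',(520,100)),('top','t0',(320,450)),('top','t0',(355,280)),('scene','s0',(335,190))]:
    d=np.load(f'pics/{f}.npy')[uv[1],uv[0]]; print(n,uv,d,atdepth(n,uv,d).round(3))
E
```

```text
scene (array([0.04315361, 0.        , 0.        , 0.        , 0.        ]), array([ 1.15223324,  2.52126318, -0.83175405]), array([ 0.33794012, -0.34013614,  1.18416854]))
[[497.0, 79.0], [469.0, 105.0], [542.0, 100.0], [229.0, -59.0], [243.0, 34.0]]
top (array([-0.14661404,  0.        ,  0.        ,  0.        ,  0.        ]), array([ 2.20937148, -2.15166345,  0.13917494]), array([0.03503399, 0.56145929, 0.78803916]))
[[344.0, 608.0], [346.0, 548.0], [279.0, 607.0], [732.0, 493.0], [654.0, 460.0]]
scene (302, 287) 0.8378083 [0.641 0.061 0.051]
top (318, 187) 0.8011048 [0.638 0.057 0.051]
top (150, 400) 0.8112675 [0.318 0.3   0.002]
scene (450, 400) 0.78916574 [0.621 0.309 0.   ]
scene (450, 110) 0.90992635 [0.296 0.061 0.149]
scene (520, 100) 1.1262591 [0.042 0.073 0.013]
top (320, 450) 0.6494953 [0.296 0.048 0.169]
top (355, 280) 0.7341331 [0.503 0.006 0.106]
scene (335, 190) 0.8713936 [0.508 0.009 0.107]
```

```bash
python3 -m pendant '[[[30,30,0],-0.05,-1],[[30,30,0],-0.05,-1],[[30,30,0],-0.05,-1],[[30,30,0],-0.05,-1],[[30,30,0],-0.05,-1],[[30,30,0],-0.05,-1]]' 40
python3 - <<'E'
from h import *
s=env.observe();p=s['position'];print(s['time_s'],p,s['q'])
a,d=grab('scene','s1');b,d=grab('top','t1')
for im,n in((a,'scene'),(b,'top')):
    u=proj(n,p)[0];print(n,u); cv2.circle(im,tuple(int(v) for v in u),6,(255,0,0),1)
m=np.hstack([a,b])[:,:,::-1];cv2.imwrite('pics/m1.png',cv2.resize(m,(800,300),interpolation=cv2.INTER_AREA))
E
```

```text
time_s: 0.85
position: [0.4045, -0.318, 0.1939]
tool_rot: [[0.995, 0.101, -0.001], [0.101, -0.995, 0.006], [-0.001, -0.006, -1.0]]
ft_force: [0.1, -0.5, 0.5]
grip_width: 0.0
0.85 [ 0.40454426 -0.31802015  0.19393013] [-51.45392724  18.51563458  79.95893652   0.14371976  81.82749684
  32.7564014 ]
scene [225.76955053  22.61863939]
top [620.66281222 362.9390868 ]
```

View pics/m1.png

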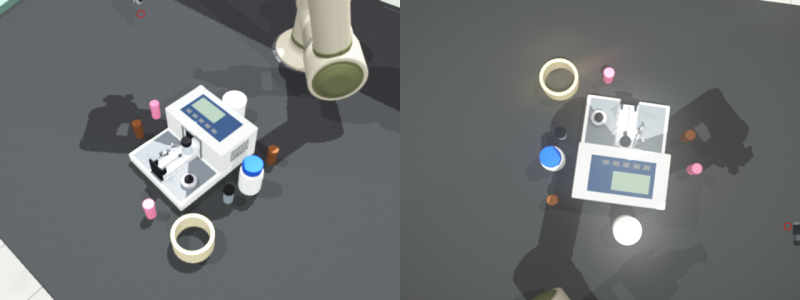

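```bash
python3 -m pendant '[[[40,38,0],-0.024,-1],[[40,38,0],-0.024,-1],[[40,38,0],-0.024,-1],[[40,38,0],-0.024,-1],[[40,38,0],-0.024,-1],[[40,38,0],-0.024,-1],[[35,38,0],-0.024,-1],[[20,30,0],-0.02,-1],[[0,0,-20],0,-1],[[0,0,0],0,-1]]'
python3 - <<'E'
from h import *
s=env.observe();p=s['position'];print(s['time_s'],p,s['q'])
a,d=grab('scene','s2');b,d=grab('top','t2')
c=[]
for im,n in((a,'scene'),(b,'top')):
    u=proj(n,p)[0];print(n,u); cv2.circle(im,tuple(int(round(v)) for v in u),4,(255,0,0),1)
    x,y=(int(v) for v in u); x=min(max(x,80),560);y=min(max(y,90),390)
    c.append(cv2.resize(im[y-90:y+90,x-80:x+80],(400,450),interpolation=cv2.INTER_CUBIC));print(x,y)
cv2.imwrite('pics/m2.png',np.hstack(c)[:,:,::-1])
E
```

```text
time_s: 2.2
position: [0.707, -0.0149, 0.1684]
tool_rot: [[0.996, -0.091, -0.007], [-0.091, -0.996, 0.007], [-0.008, -0.006, -1.0]]
ft_force: [-0.7, -0.5, -0.1]
grip_width: 0.0001
2.2 [ 0.70701163 -0.01491695  0.16840917] [-10.89810821  39.73987593  46.98820032   0.29935259  93.7421246
  84.34066579]
scene [218.07464016 237.52039804]
218 237
top [378.37836769 116.76864942]
378 116
```

View pics/m2.png

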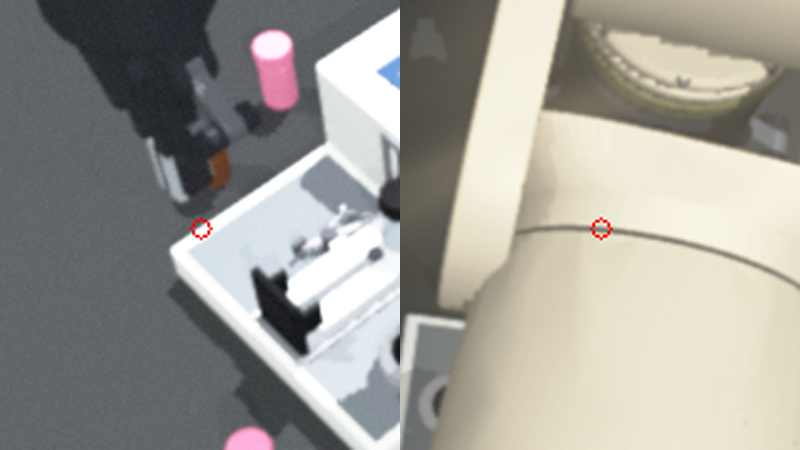

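```bash
python3 - <<'E'
from h import *
d=np.load('pics/s2.npy')
for v in range(200,232,3):
    print(v,[ (u,)+tuple((1000*atdepth('scene',(u,v),d[v,u])).round().astype(int).tolist()) for u in range(198,228,4)])
d=np.load('pics/t1.npy')
print(d.shape)
for v in range(360,392,4):
    print(v,[ (u,)+tuple((1000*atdepth('top',(u,v),d[v,u])).round().astype(int).tolist()) for u in range(616,640,4)])
E
```

```text
200 [(198, 719, -16, 250), (202, 723, 0, 266), (206, 718, -1, 261), (210, 713, -1, 256), (214, 711, 5, 259), (218, 725, 36, 295), (222, 724, 40, 296), (226, 721, 43, 296)]
203 [(198, 717, -20, 240), (202, 721, -5, 256), (206, 719, 0, 257), (210, 717, 5, 260), (214, 724, 24, 280), (218, 725, 33, 288), (222, 726, 43, 296), (226, 723, 45, 295)]
206 [(198, 719, -20, 237), (202, 722, -6, 250), (206, 719, -1, 251), (210, 723, 12, 264), (214, 723, 21, 272), (218, 725, 32, 282), (222, 727, 42, 291), (226, 723, 44, 290)]
209 [(198, 619, -201, 1), (202, 719, -13, 237), (206, 720, -2, 247), (210, 723, 12, 259), (214, 723, 19, 265), (218, 724, 29, 274), (222, 726, 40, 284), (226, 600, -146, 26)]
212 [(198, 622, -198, -2), (202, 719, -15, 230), (206, 718, -8, 234), (210, 724, 10, 254), (214, 724, 19, 261), (218, 724, 28, 268), (222, 608, -148, 24), (226, 603, -144, 23)]
215 [(198, 627, -193, -2), (202, 718, -18, 222), (206, 718, -9, 228), (210, 716, -4, 231), (214, 712, -2, 228), (218, 707, -2, 223), (222, 702, -1, 219), (226, 603, -146, 14)]
218 [(198, 633, -185, 2), (202, 718, -21, 212), (206, 
[... 1219 characters left out ...]
36, 413, -259, 322)]
372 [(616, 369, -425, 1), (620, 368, -434, -1), (624, 368, -439, 2), (628, 409, -253, 316), (632, 410, -254, 322), (636, 410, -258, 323)]
376 [(616, 362, -426, 1), (620, 362, -433, 1), (624, 362, -441, 0), (628, 362, -446, 3), (632, 406, -255, 321), (636, 406, -258, 324)]
380 [(616, 356, -426, 1), (620, 356, -433, 1), (624, 355, -441, 0), (628, 356, -446, 4), (632, 402, -254, 323), (636, 402, -258, 323)]
384 [(616, 349, -427, -1), (620, 349, -434, 0), (624, 349, -441, 1), (628, 349, -448, 1), (632, 398, -255, 322), (636, 398, -257, 324)]
388 [(616, 343, -426, 1), (620, 343, -434, -1), (624, 343, -441, 0), (628, 343, -447, 3), (632, 394, -255, 322), (636, 394, -257, 324)]
```

```bash
python3 -m pendant '[[[15,0,-10],0,-1],[[15,-1,-25],0,-1],[[0,0,-30],0,-1],[[0,0,-30],0,-1],[[0,0,-20],0,-1],[[0,0,0],0,-1],[[0,0,0],0,-1]]'
python3 - <<'E'
from h import *
a,d=grab('scene','s3')
s=env.observe();p=s['position'];print(s['time_s'],p,s['ft_force'])
u=proj('scene',p)[0];print(u)
c=a[200:320,170:330].copy();cv2.imwrite('pics/m3.png',cv2.resize(c,(800,600),interpolation=cv2.INTER_CUBIC)[:,:,::-1])
x0,y0=(int(v) for v in u)
for v in range(y0-24,y0+12,3):
    print(v,[ (uu,)+tuple((1000*atdepth('scene',(uu,v),d[v,uu])).round().astype(int).tolist()) for uu in range(x0-16,x0+13,4)])
E
```

```text
time_s: 3.18
position: [0.7407, -0.0228, 0.0632]
tool_rot: [[0.995, -0.097, 0.011], [-0.097, -0.995, 0.003], [0.011, -0.004, -1.0]]
ft_force: [0.2, 0.6, 0.7]
grip_width: 0.0
3.225 [ 0.74064417 -0.02278073  0.06313536] [-0.25863267  0.16739743 -0.23138375]
[208.69948521 295.02701511]
271 [(192, 750, -26, 131), (196, 753, -9, 150), (200, 749, -8, 146), (204, 754, 11, 170), (208, 757, 27, 189), (212, 756, 35, 196), (216, 752, 36, 192), (220, 748, 39, 190)]
274 [(192, 751, -29, 121), (196, 753, -13, 139), (200, 754, -1, 152), (204, 755, 12, 166), (208, 757, 25, 181), (212, 758, 36, 192), (216, 753, 37, 189), (220, 748, 37, 183)]
277 [(192, 717, -104, 1), (196, 752, -19, 125), (200, 755, 0, 148), (204, 755, 9, 156), (208, 756, 21, 169), (212, 758, 34, 184), (216, 692, -76, 0), (220, 688, -72, -1)]
280 [(192, 720, -100, 1), (196, 751, -23, 114), (200, 749, -17, 116), (204, 754, 6, 146), (208, 756, 18, 160), (212, 737, -7, 113), (216, 696, -72, 0), (220, 692, -67, 1)]
283 [(192, 724, -95, 2), (196, 751, -26, 102), (200, 750, -17, 110), (204, 748, -10, 116), (208, 743, -9, 110), (212, 705, -
[... 524 characters left out ...]
1, -56, 0), (220, 708, -50, 3)]
295 [(192, 739, -78, 3), (196, 735, -74, 1), (200, 731, -69, 2), (204, 727, -64, 3), (208, 723, -60, 3), (212, 718, -57, -1), (216, 715, -52, 1), (220, 710, -48, -1)]
298 [(192, 742, -75, 1), (196, 950, 392, 759), (200, 735, -64, 4), (204, 730, -61, 2), (208, 727, -56, 3), (212, 722, -52, 1), (216, 718, -49, -1), (220, 714, -44, -1)]
301 [(192, 745, -72, 0), (196, 741, -67, 1), (200, 737, -62, 1), (204, 734, -57, 1), (208, 729, -54, -2), (212, 726, -48, 1), (216, 722, -43, 3), (220, 718, -39, 2)]
304 [(192, 749, -66, 3), (196, 745, -62, 1), (200, 741, -58, 1), (204, 737, -54, -1), (208, 734, -48, 2), (212, 729, -45, 0), (216, 726, -39, 3), (220, 721, -36, -1)]
```

View pics/m3.png

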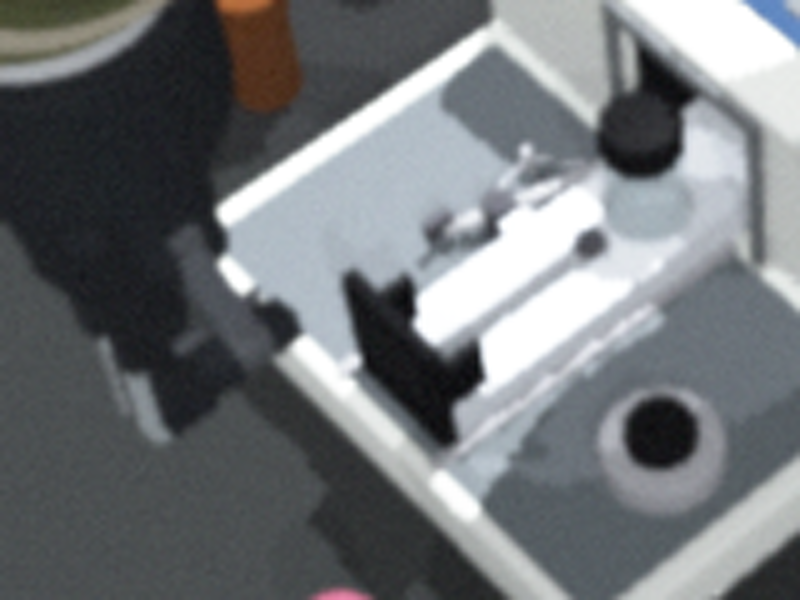

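The fingertips show in the depth image at x and y as reported, but about 35 mm higher than the reported TCP z. I go by the images: descend outside the deck and recheck.

```bash
python3 -m pendant '[[[0,4,-20],0,-1],[[0,3,-15],0,-1],[[0,0,-6],0,-1],[[0,0,0],0,-1],[[0,0,0],0,-1]]'
python3 - <<'E'
from h import *
a,d=grab('scene','s4')
s=env.observe();p=s['position'];print(s['time_s'],p,s['ft_force'])
u=proj('scene',p+[0,0,.035])[0];print(u)
x0,y0=(int(v) for v in u)
for v in range(y0-12,y0+10,2):
    print(v,[ (uu,)+tuple((1000*atdepth('scene',(uu,v),d[v,uu])).round().astype(int).tolist()) for uu in range(x0-12,x0+13,4)])
E
```

```text
time_s: 3.85
position: [0.7427, -0.0165, 0.0259]
tool_rot: [[0.995, -0.097, 0.019], [-0.098, -0.995, 0.001], [0.019, -0.003, -1.0]]
ft_force: [0.4, -1.1, 0.1]
grip_width: -0.0002
3.9 [ 0.74274234 -0.01647085  0.02590427] [-0.09862301  0.11761443 -0.6495073 ]
[210.91220581 299.37725982]
287 [(198, 752, -23, 97), (202, 756, -4, 121), (206, 752, -1, 119), (210, 747, 1, 116), (214, 755, 25, 150), (218, 751, 29, 149), (222, 750, 36, 156)]
289 [(198, 726, -80, 2), (202, 754, -10, 108), (206, 752, -1, 115), (210, 750, 4, 117), (214, 756, 27, 149), (218, 754, 31, 150), (222, 752, 38, 155)]
291 [(198, 728, -78, 1), (202, 756, -7, 108), (206, 753, -2, 110), (210, 753, 8, 120), (214, 757, 26, 143), (218, 758, 37, 157), (222, 754, 40, 156)]
293 [(198, 730, -76, 0), (202, 753, -14, 92), (206, 753, -4, 103), (210, 757, 14, 126), (214, 757, 25, 138), (218, 758, 37, 153), (222, 756, 42, 155)]
295 [(198, 732, -73, 0), (202, 752, -18, 82), (206, 751, -10, 89), (210, 757, 13, 120), (214, 757, 23, 132), (218, 759, 38, 150), (222, 757, 43, 154)]
297 [(198, 735, -69, 2), (202, 752, -20, 76), (206, 752, -10, 86), (210, 756, 10, 112), (214, 757, 21, 124), (218, 757, 32, 137), (222, 758, 43, 150)]
299 [(198, 737, -67, 1), (202, 753, -22, 69), (206, 753, -10, 81), (210, 749, -5, 82), (214, 757, 21, 120), (218, 758, 32, 134), (222, 714, -39, 1)]
301 [(198, 740, -64, 2), (202, 736, -58, 3), (206, 754, -10, 77), (210, 751, -5, 80), (214, 746, -3, 75), (218, 720, -41, 1), (222, 716, -36, 2)]
303 [(198, 742, -61, 2), (202, 738, -57, 0), (206, 754, -11, 71), (210, 750, -8, 70), (214, 746, -4, 69), (218, 722, -39, 1), (222, 719, -34, 1)]
305 [(198, 744, -60, -1), (202, 740, -55, 0), (206, 736, -51, -1), (210, 750, -11, 61), (214, 950, 392, 759), (218, 724, -37, 0), (222, 721, -31, 3)]
307 [(198, 746, -57, -1), (202, 743, -52, 1), (206, 739, -46, 3), (210, 734, -43, 0), (214, 731, -38, 1), (218, 727, -33, 2), (222, 723, -29, 2)]
```

```bash
python3 -m pendant '[[[-5,0,-8],0,-1],[[-15,1,0],0,-1],[[-15,1,0],0,-1],[[-8,1,0],0,-1],[[0,0,0],0,-1],[[0,0,0],0,-1]]'; python3 -m pendant '[[[-6,0,0],0,-1],[[-6,1,0],0,-1],[[-4,0,0],0,-1],[[0,0,0],0,-1]]'
```

```text
time_s: 4.65
position: [0.6979, -0.0137, 0.0169]
tool_rot: [[0.995, -0.098, 0.019], [-0.098, -0.995, 0.001], [0.019, -0.003, -1.0]]
ft_force: [0.2, -0.2, 0.4]
grip_width: -0.0002
time_s: 5.15
position: [0.6823, -0.0126, 0.0168]
tool_rot: [[0.995, -0.098, 0.022], [-0.098, -0.995, 0.001], [0.022, -0.003, -1.0]]
ft_force: [2.0, -0.4, -1.3]
grip_width: 0.0002
```

```bash
python3 -m pendant '[[[-8,1,0],0,-1],[[-8,1,0],0,-1],[[-8,0,0],0,-1],[[0,0,0],0,-1]]'
python3 - <<'E'
from h import *
a,d=grab('scene','s5')
s=env.observe();print(s['position'],s['ft_force'])
cv2.imwrite('pics/m5.png',cv2.resize(a[200:320,190:350],(640,480),interpolation=cv2.INTER_CUBIC)[:,:,::-1])
E
```

```text
time_s: 5.65
position: [0.6616, -0.0106, 0.0172]
tool_rot: [[0.995, -0.098, 0.032], [-0.098, -0.995, 0.001], [0.032, -0.004, -0.999]]
ft_force: [3.2, -0.4, -1.6]
grip_width: 0.0001
[ 0.66181596 -0.01069468  0.01720297] [ 3.36481069 -0.17335646 -1.29425339]
```

View pics/m5.png

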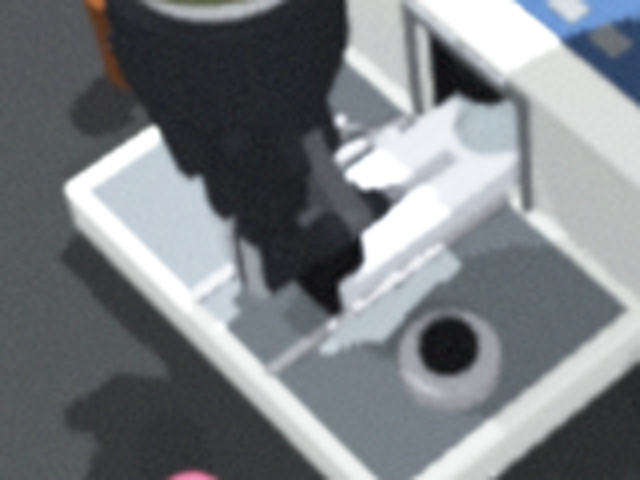

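```bash
python3 -m pendant '[[[-7,1,0],0,-1],[[-7,0,0],0,-1],[[-6,1,0],0,-1],[[-4,0,0],0,-1],[[0,0,0],0,-1],[[0,0,0],0,-1]]'
python3 - <<'E'
from h import *
a,d=grab('scene','s6')
f=[];
for i in range(4):
    f.append(env.observe()['ft_force']); viewer.get_image('top')
print(env.observe()['position'],np.mean(f,0))
cv2.imwrite('pics/m6.png',cv2.resize(a[190:310,190:350],(640,480),interpolation=cv2.INTER_CUBIC)[:,:,::-1])
E
```

```text
time_s: 6.45
position: [0.6442, -0.0091, 0.0177]
tool_rot: [[0.994, -0.099, 0.047], [-0.099, -0.995, 0.0], [0.047, -0.005, -0.999]]
ft_force: [5.3, -0.4, -4.0]
grip_width: -0.0
[ 0.6442685  -0.00908531  0.01775386] [ 5.72618317  0.82241556 -3.33739085]
```

View pics/m6.png

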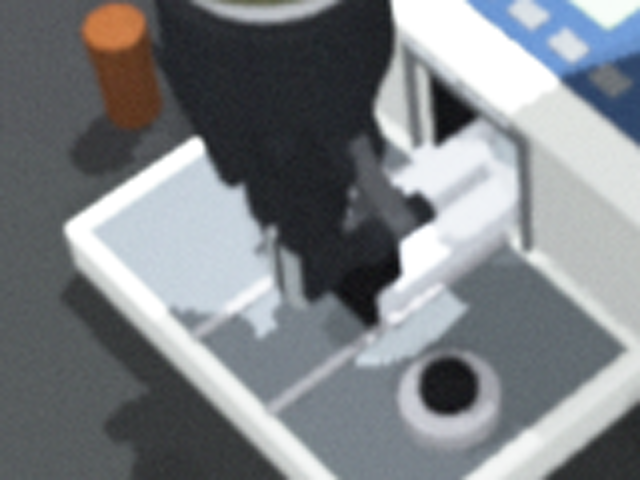

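```bash
python3 -m pendant '[[[-7,1,0],0,-1],[[-7,0,0],0,-1],[[-4,0,0],0,-1],[[0,0,0],0,-1],[[0,0,0],0,-1]]'
```

```text
time_s: 7.32
position: [0.6325, -0.008, 0.0183]
tool_rot: [[0.993, -0.1, 0.062], [-0.1, -0.995, 0.0], [0.061, -0.006, -0.998]]
ft_force: [7.2, -0.4, -4.3]
grip_width: 0.0002
```

```bash
python3 -m pendant '[[[10,-1,0],0,-1],[[15,-1,0],0,-1],[[20,-2,0],0,-1],[[20,-2,0],0,-1],[[0,0,25],0,-1],[[0,0,40],0,-1],[[0,0,40],0,-1],[[0,0,0],0,-1]]'
python3 - <<'E'
from h import *
a,d=grab('scene','s7')
print(env.observe()['position'])
cv2.imwrite('pics/m7.png',cv2.resize(a[190:310,190:350],(800,600),interpolation=cv2.INTER_CUBIC)[:,:,::-1])
E
```

```text
time_s: 8.32
position: [0.6985, -0.0151, 0.125]
tool_rot: [[0.994, -0.1, 0.05], [-0.101, -0.995, 0.0], [0.05, -0.005, -0.999]]
ft_force: [0.4, 0.2, -0.8]
grip_width: 0.0002
[ 0.69754966 -0.01495263  0.12271981]
```

View pics/m7.png

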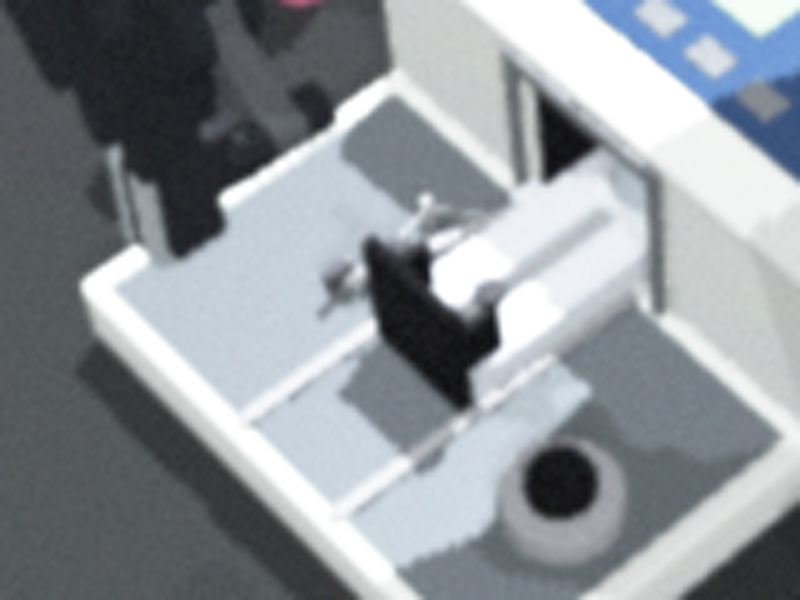

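```bash
python3 -m pendant '[[[-20,25,0],0,-1],[[-20,25,0],0,-1],[[-15,20,0],0,-1],[[0,0,-20],0,-1],[[0,0,0],0,-1],[[0,0,0],0,-1]]'
python3 - <<'E'
from h import *
o=np.array([.564,-.0005]);x=np.array([-.996,.089]);y=np.array([-.089,-.996])
for uv in [(289.6,255),(263.6,237.6)]:
    P=atz('scene',uv,.078)[:2]-o; print('photometer xy',P@x,P@y)
a,d=grab('scene','s8');p=env.observe()['position'];print(p)
u=proj('scene',p+[0,0,.035])[0];x0,y0=(int(v) for v in u)
for v in range(y0-10,y0+10,3):
    print(v,[ (uu,)+tuple((1000*atdepth('scene',(uu,v),d[v,uu])).round().astype(int).tolist()) for uu in range(x0-12,x0+13,4)])
E
```

```text
time_s: 9.12
position: [0.6371, 0.0567, 0.0949]
tool_rot: [[0.994, -0.101, 0.03], [-0.102, -0.995, 0.002], [0.03, -0.005, -1.0]]
ft_force: [0.1, 0.1, -0.0]
grip_width: -0.0002
photometer xy -0.058183992249483486 -0.029497873765790564
photometer xy -0.06464107076675533 0.020484329122760155
[0.63698729 0.05663399 0.09469294]
241 [(286, 593, -17, 44), (290, 646, 51, 157), (294, 647, 60, 165), (298, 648, 69, 174), (302, 650, 78, 184), (306, 650, 85, 190), (310, 650, 92, 196)]
244 [(286, 597, -13, 44), (290, 950, 392, 759), (294, 647, 60, 158), (298, 645, 65, 161), (302, 643, 70, 164), (306, 650, 85, 184), (310, 651, 93, 192)]
247 [(286, 603, -7, 48), (290, 647, 52, 145), (294, 648, 60, 153), (298, 643, 63, 151), (302, 642, 69, 155), (306, 651, 85, 178), (310, 576, 17, 42)]
250 [(286, 607, -3, 48), (290, 647, 51, 137), (294, 648, 60, 147), (298, 644, 63, 145), (302, 643, 70, 150), (306, 636, 69, 143), (310, 577, 18, 35)]
253 [(286, 619, 10, 64), (290, 605, 3, 44), (294, 648, 59, 140), (298, 644, 63, 139), (302, 644, 71, 146), (306, 585, 17, 35), (310, 580, 20, 32)]
256 [(286, 621, 12, 61), (290, 615, 13, 55), (294, 605, 12, 44), (298, 645, 63, 132), (302, 593, 15, 34), (306, 590, 21, 36), (310, 585, 25, 34)]
259 [(286, 621, 11, 52), (290, 614, 12, 46), (294, 609, 15, 43), (298, 600, 14, 33), (302, 597, 20, 36), (306, 592, 23, 32), (310, 588, 28, 32)]
```

```bash
python3 - <<'E'
from h import *
o=np.array([.564,-.0005]);x=np.array([-.996,.089]);y=np.array([-.089,-.996])
for f,c in (('s0',(250,272)),('s7',(274,259)),('s8',(274,259))):
    d=np.load(f'pics/{f}.npy');r=[]
    for v in range(c[1]-6,c[1]+7,2):
        for u in range(c[0]-6,c[0]+7,2):
            P=atdepth('scene',(u,v),d[v,u]); q=P[:2]-o
            if .036<P[2]<.074: r.append((q@x,q@y,P[2]))
    r=np.array(r); print(f,len(r),np.percentile(r[:,0],[10,25,50,75,90]).round(4),np.median(r,0))
E
```

```text
s0 29 [-0.1137 -0.1133 -0.1129 -0.1123 -0.1117] [-0.11291435  0.00089925  0.06086253]
s7 33 [-0.0694 -0.0692 -0.0684 -0.068  -0.0676] [-0.06841777 -0.00664089  0.05405619]
s8 35 [-0.0696 -0.0691 -0.0685 -0.0682 -0.0678] [-0.06854681 -0.00674372  0.05721457]
```

Plate moved 44.5 mm between depth readings, so the carriage is latched. Now the key.

```bash
python3 -m pendant '[[[3,2,-20],0,-1],[[0,0,-25],0,-1],[[0,0,-15],0,-1],[[0,0,-5],0,-1],[[0,0,0],0,-1],[[0,0,0],0,-1]]'; python3 -m pendant '[[[0,0,-3],0,-1],[[0,0,-3],0,-1],[[0,0,0],0,-1]]'
```

```text
time_s: 9.93
position: [0.6425, 0.0573, 0.0312]
tool_rot: [[0.994, -0.103, 0.035], [-0.103, -0.995, 0.001], [0.035, -0.005, -0.999]]
ft_force: [-0.5, 0.5, 1.0]
grip_width: -0.0
time_s: 10.3
position: [0.643, 0.0573, 0.0259]
tool_rot: [[0.994, -0.103, 0.037], [-0.103, -0.995, 0.001], [0.037, -0.005, -0.999]]
ft_force: [-0.2, -0.1, 0.4]
grip_width: 0.0001
```

```bash
python3 -m pendant '[[[-1,1,-4],0,-1],[[-1,1,-4],0,-1],[[0,0,0],0,-1]]'; python3 -m pendant '[[[0,0,-3],0,-1],[[0,0,-2],0,-1],[[0,0,0],0,-1]]'
```

```text
time_s: 10.68
position: [0.6407, 0.0595, 0.0172]
tool_rot: [[0.994, -0.103, 0.037], [-0.103, -0.995, 0.001], [0.036, -0.005, -0.999]]
ft_force: [0.4, -0.3, -0.2]
grip_width: -0.0001
time_s: 11.05
position: [0.641, 0.0595, 0.0127]
tool_rot: [[0.994, -0.103, 0.038], [-0.103, -0.995, 0.001], [0.037, -0.005, -0.999]]
ft_force: [-0.7, 0.1, 2.8]
grip_width: -0.0003
```

```bash
python3 -m pendant '[[[0,0,-3],0,-1],[[0,0,-2],0,-1],[[0,0,0],0,-1]]'
```

```text
time_s: 11.42
position: [0.6411, 0.0594, 0.0123]
tool_rot: [[0.994, -0.102, 0.04], [-0.103, -0.995, 0.0], [0.04, -0.004, -0.999]]
ft_force: [-1.8, 0.1, 2.7]
grip_width: 0.0004
```

```bash
python3 -m pendant '[[[0,0,-8],0,-1],[[0,0,-8],0,-1]]'; python3 -m pendant '[[[0,0,-12],0,-1],[[0,0,-12],0,-1]]'
```

```text
time_s: 11.68
position: [0.6422, 0.0595, 0.0102]
tool_rot: [[0.994, -0.101, 0.049], [-0.101, -0.995, -0.002], [0.049, -0.003, -0.999]]
ft_force: [-32.0, -0.3, 76.2]
grip_width: 0.0001
time_s: 11.92
position: [0.6429, 0.0594, 0.0097]
tool_rot: [[0.993, -0.098, 0.062], [-0.098, -0.995, -0.006], [0.062, -0.0, -0.998]]
ft_force: [-43.3, -0.4, 98.2]
grip_width: -0.0001
```

Force is high: the key has bottomed. Back off now.

```bash
python3 -m pendant '[[[0,0,8],0,-1],[[0,0,25],0,-1],[[0,0,40],0,-1],[[0,0,40],0,-1],[[20,0,30],0,-1],[[0,0,0],0,-1],[[0,0,0],0,-1]]'
python3 - <<'E'
from h import *
a,d=grab('scene','s9')
print(env.observe()['position'])
cv2.imwrite('pics/m9.png',cv2.resize(a[170:350,200:440],(800,600),interpolation=cv2.INTER_CUBIC)[:,:,::-1])
E
```

```text
time_s: 12.8
position: [0.6624, 0.0595, 0.1598]
tool_rot: [[0.993, -0.098, 0.066], [-0.098, -0.995, -0.006], [0.066, -0.0, -0.998]]
ft_force: [-0.0, 0.1, -0.2]
grip_width: -0.0001
[0.66248795 0.05944736 0.15993462]
```

View pics/m9.png

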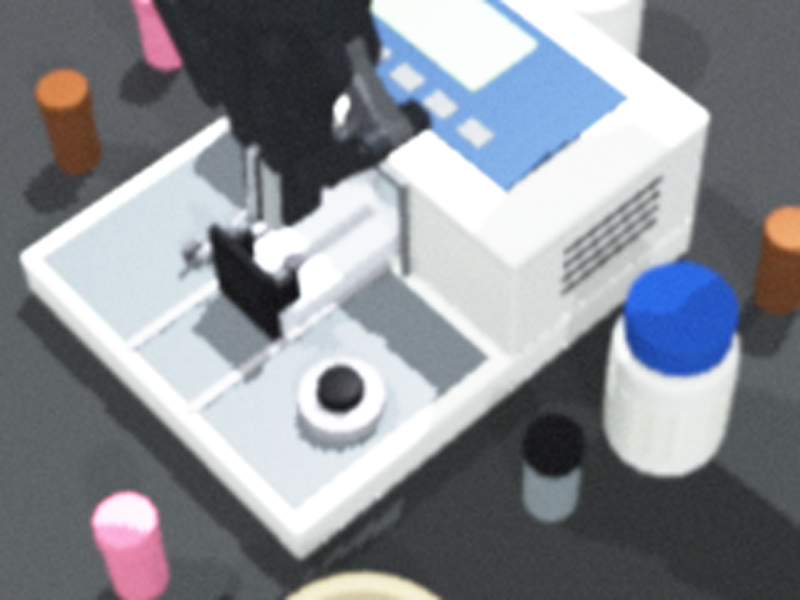

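```bash
python3 - <<'E'
from h import *
o=np.array([.564,-.0005]);x=np.array([-.996,.089])
for f,c in (('s0',(250,272)),('s9',(274,259))):
    d=np.load(f'pics/{f}.npy')
    r=[(P[:2]-o)@x for v in range(c[1]-6,c[1]+7,2) for u in range(c[0]-6,c[0]+7,2) for P in [atdepth('scene',(u,v),d[v,u])] if .036<P[2]<.074]
    k=[atdepth('scene',(u,v),d[v,u])[2] for u in range(300,305) for v in range(285,289)]
    print(f,'plate',np.median(r),'key z',np.median(k))
d=[np.abs(np.load('pics/s0.npy')-np.load('pics/s9.npy'))>.015][0]
for n,(u,v) in dict(spare=(366,305),bottle=(403,275),jar=(378,160),tape=(308,380)).items(): print(n,d[v-15:v+15,u-20:u+20].mean())
print(env.observe()['ft_force']); ticket.close_job()
E
```

```text
s0 plate -0.11291435189071167 key z 0.05218910418932976
s9 plate -0.06873535858971244 key z 0.05223483947208335
spare 0.0075
bottle 0.006666666666666667
jar 0.011666666666666667
tape 0.008333333333333333
[ 0.79571334  0.04937671 -0.87356849]
the job is handed in; nothing more can be done
```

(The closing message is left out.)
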